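# Stop the ring polisher and hold up its basket of rings

### The job

The ring polisher has done its cycle: press the red mushroom stop on the yellow box all the way down, then turn the same red head clockwise as far as it goes to reset it. Then take the steel basket of rings by its black handle, lift it straight up out of the machine until its underside is at least 5 cm above the machine's rim, and finish while still holding it there over the machine, level and still, with all three rings in it. Leave the other things on the bench where they are.

Things in the scene. Friction and masses are not known exactly. Their poses are not given: they have to be found in the camera images.
- stopbox: yellow stop box, 85 x 85 mm and 55 mm high, fixed to the bench; its place and yaw vary. Origin: centre of its underside; z up. Around its centre a black collar (32 mm across) and above it the red mushroom head.
- stop_top (a point): centre of the flat top of the red mushroom head, 87 mm above the bench when not pressed. The head is round, 40 mm across and 18 mm thick, with a white line on its top; its underside is 14 mm above the yellow box, on a 22 mm neck. It can be pressed from above and gripped round its rim at any yaw. z up; it turns with the head.
- stop (a joint): how far the mushroom head is pressed down, m: 0 up, 0.008 all the way down. A spring brings it up again when let go; about 5 N press it all the way down.
- reset (a joint): how far the mushroom head is turned clockwise as seen from above, rad: starts between 0 and 0.3, its end stop is at 1.2. Light friction (0.03 N m); it stays where it is left. It turns whether the head is up or down.
- polisher: ring polisher, fixed to the bench; place and yaw vary. Cream plinth 240 x 240 mm and 50 mm high with a round grey open tub in the middle of its top: outer diameter 140 mm, inner 126 mm, rim 105 mm above the bench, tub floor 54 mm above the bench. Origin: centre of the underside; z up.
- basket_grip (a point): centre of the black handle bar of the loose steel basket: bar 75 mm long along this frame's y, 14 mm wide (x) and 14 mm high, carried by two upright straps at its ends. Starts 159 mm above the bench, with the basket standing in the tub. z up. The basket is a round cup 110 mm across and 55 mm high (wall 3 mm); its underside is 105 mm below this point, its rim 50 mm below.
- basket: the same loose steel basket (0.22 to 0.45 kg), origin at the centre of its underside, 105 mm straight below the handle bar's centre; it stands in the tub with its handle bar (y) within 60 degrees of the robot's y axis.
- ring0_mid (a point): centre of the steel finger ring, lying flat and loose on the basket's floor; 22 mm across, 6 mm high, 12 g
- ring1_mid (a point): centre of the brass finger ring, lying flat and loose on the basket's floor; 22 mm across, 6 mm high, 12 g
- ring2_mid (a point): centre of the copper finger ring, lying flat and loose on the basket's floor; 22 mm across, 6 mm high, 12 g
- pliers_flat: bystander: flat-nose pliers with dark handles lying near the yellow box, 140 x 60 mm, 12 mm high; origin about its middle, on the bench, jaws to its +x
- pliers_round: bystander: round-nose pliers with dark handles, lying on the bench at the right, 140 x 60 mm, 12 mm high; origin about its middle, jaws to its +x
- jar: bystander: small amber jar with a metal cap standing near the yellow box, 44 mm across, 55 mm high; origin at the centre of its underside
- saw: bystander: jeweller's saw frame with a dark wooden handle, lying on the bench at the left, about 260 x 110 mm, 20 mm high; origin at the middle of its blade, on the bench
- ring_clamp: bystander: wooden ring clamp with a brass band, lying on the bench at the right, 140 x 24 x 24 mm; origin at the centre of its underside
Things that resemble listed ones, but are neither listed nor needed, are in the scene too. Leave any turquoise look-alike of the basket alone.

How it is judged:
On the way, in this order (a step that is already met when the one before it is completed fails the run):
1. the red mushroom head is pressed all the way down (at least 6.5 of 8 mm) (value of joint stop above 0.0065 m), for 0.05 s.
2. the head is turned clockwise to within 0.15 rad of its end stop (value of joint reset above 1.05 rad), for 0.1 s.
3. the basket is lifted out over the machine, its underside 4 cm or more above the rim, level, with the rings in it (height (world z) of basket_grip above 0.249 m and angle between basket_grip's own z axis and vertical below 0.12 rad and horizontal distance between basket_grip and polisher below 0.08 m and contact force between basket and the fingers above 1 N and contact force between basket and polisher below 0.05 N and z of ring0_mid in the frame of basket_grip between -0.11 and -0.06 m and horizontal distance between each of ring0_mid, ring1_mid, ring2_mid and basket_grip below 0.06 m and z of ring1_mid in the frame of basket_grip between -0.11 and -0.06 m and z of ring2_mid in the frame of basket_grip between -0.11 and -0.06 m), for 0.5 s.
At the end, for the whole second after the job is handed in: Basket held by the fingers alone (over 1 N), underside 4 cm or more above the tub rim (handle above 0.249 m), within 8 cm of the machine's axis, tilt under 0.12 rad, under 0.02 m/s and 0.15 rad/s, three rings on its floor; red head within 0.15 rad of its end stop and under 3 mm down (all of step 3 and linear speed of basket below 0.02 m/s and angular speed of basket below 0.15 rad/s and value of joint reset above 1.05 rad and value of joint stop below 0.003 m); the arm keeps its last pose, push and grip.
It fails at once if the basket is tipped by more than 0.3 rad (angle between basket_grip's own z axis and vertical above 0.3 rad).
It fails at once if another thing on the bench is moved by more than 3 cm (distance of any of pliers_flat, pliers_round, jar, saw, ring_clamp from where it was at the start of the episode above 0.03 m).
It also fails if it takes over 64 s, if anything falls off the work surface, if the arm or the gripper's body presses on something with over 40 N, if the wrist force passes 120 N, or if a joint passes its speed limit or range.

### The arm

A 7-joint arm with a two-finger parallel gripper is mounted at the origin on the work surface. World frame = base frame: x ahead of the robot, y to its left, z up, the work surface at z = 0. Lengths are in m, angles in rad, forces in N, time in s.
With the tool pointing down it reaches from about 0.4 to 0.875 m from the base axis. Payload 19.3 kg.
Tool frame: the origin (TCP) lies on the front face of the gripper's body, between the roots of the fingers; the fingertips stand 73 mm ahead of it and the grasp point (between the pads) lies 54 mm ahead of it; z points along the fingers, y is the direction in which the jaws open and shut (so a half turn about z gives the same grasp; the last joint's range is limited). The gripper opens to 85 mm and grips with 20 to 120 N. Pads are 22 mm wide; open, the fingers measure 114 mm over their backs; the gripper's body (76 mm by 85 mm) begins 54 mm behind the grasp point. The pads swing forward as they close: fully open they stand 13 mm farther back than shut.
Start: joints at [-1.415, 0.521, -0.036, 1.599, 0.021, 1.021, -0.113], TCP at [0.14, 0.609, 0.304] pointing down, gripper open.
Joint ranges: [-2.91, 2.91], [-0.3, 2.13], [-1.5, 1.42], [0.17, 2.43], [-1.26, 4.41], [0.16, 1.93], [-2.52, 2.52]. Speed limits (rad/s): [1.89, 1.89, 2.39, 2.39, 3.01, 3.01, 3.01].

### API

Orientations are given as [roll, pitch, yaw] about the fixed x, y, z axes, in that order (R = Rz(yaw) Ry(pitch) Rx(roll)).
In Python, from workcell import bot gives the robot as it stands.
- The arm moves only by the shell command python3 -m crank 'ROWS' [OPENING] [FORCE]. ROWS is a JSON object of lists of equal length, an entry for each row: "travel": the shift along the world's x, y, z in cm, a list of three; "rot": the turn, a rotation vector about the world's x, y, z in degrees, a list of three. A call has 1 to 8 rows; each row is the pose to reach, as a shift and turn from the pose commanded when the call began; what a row does not reach only later rows make up. A row lasts 1/10 s, in which the tool goes at most 50 mm and 8.59 degrees, less where a joint would pass 70% of its speed; a pose out of reach is approached as far as the arm can. A call with a gripper value outside its range is refused whole. OPENING is the opening, from -1 (shut) to 1 (fully open), so that 0 is half open, set as the call begins (- or left out, the last holds). The fingers move at their own pace and stop on an object; FORCE is the grip in N (left out, the last holds). Time passes only in rows, so rows that repeat a pose let the fingers close. It gives the time, the measured TCP pose, the force and the opening at its end, in the units of the state.
- bot.observe(): the state, without advancing time (a new reading comes with each control period).
- bot.grab_frame(name): name is "side" or "top" or "wrist"; returns the picture (420x560x3 uint8, red, green, blue); there is no depth.
- bot.camera_model(name): a dict with "fx", "fy", "cx", "cy" (pixels), "k1" (the pictures are not rectified: a ray, as slopes to the right and down, at radius r is drawn at 1 + k1 r^2 times it, then the intrinsics apply), "R" (3x3) and "t" (3): a world point X has camera coordinates R X + t. Camera axes: x right, y down, z forward; pixel columns grow to the right and rows downward; lengths in m; the calibration is good to about 2 mm. A picture is of the moment at which its call begins: read the wrist's pose just before it. camera_model takes no time and is no camera call; for the wrist camera it gives the pose at the moment of the call.
- bot.job_done(): hands the job in, once; it reports no verdict.
Trained networks look in the newest picture that a camera, given by its name, has taken for a name from the list of things; names that differ only in an ending like _2 or _b are one class to them, and where a whole thing is asked for, a point or a joint stands for the part that bears it (a point fixed in the world has none). Each returns a list of dicts, best first, with "conf" (0 to 1); they miss things now and then, are a little off and sometimes report something else, mostly with a low value. They report only what shows in the picture. A call takes as long as a camera call. They do not tell look-alikes from the thing itself.
- bot.silhouettes(camera, thing): "pixels" (420x560 bool, what is visible of it) and "box" ([centre column, centre row, width, height] in pixels, round what is visible of it).
The state is a dict: "clock": time; "qpos": joint angles; "qd": joint speeds; "joint_efforts": joint torques, N m; "position": TCP position; "tool_rot": TCP orientation; "force": force on the tool from outside, world axes, zero at the start; "moment": the same for the moment, N m; "grip_width": finger opening in m.
Only numpy, scipy, OpenCV 4.12 (cv2) and the standard library are available. Lean on these libraries where they do the work, as an engineer would, in place of code of your own. Each camera call takes 0.05 s, during which the arm holds its last target.

## Working session

There is one attempt and no reset: what is moved stays moved. The work goes in short steps, Python scripts to look and compute and a shell command to move; the robot and the scene stay as the last step left them, time stands still between calls to the robot, and variables do not carry over. Pictures are saved under pics/ and viewed, and the job is handed in when it is done.

```bash
mkdir -p pics; ls; python3 - <<'E'
from workcell import bot
import cv2
s=bot.observe();print(s)
for n in("side","top","wrist"):
    f=bot.grab_frame(n);cv2.imwrite(f"pics/{n}0.png",f[:,:,::-1]);m=bot.camera_model(n);print(n,m)
    for th in("stopbox","stop_top","basket_grip","polisher"):
        for d in bot.silhouettes(n,th)[:3]:print(n,th,round(d["conf"],2),d["box"])
E
```

```text
pics
{'clock': 0.0, 'qpos': array([-1.41520944,  0.5220014 , -0.03631347,  1.59996265,  0.02118697,
        1.02107556, -0.11282798]), 'qd': array([-0.00042645,  0.00085212, -0.00014938,  0.00131529, -0.00180348,
       -0.00072026,  0.00098508]), 'joint_efforts': array([ 1.26791238e-03, -9.27117777e+01,  1.98010191e+00, -3.69937348e+01,
        1.78573496e-02,  8.04349518e-03,  3.06555626e-05]), 'position': array([0.1399021 , 0.60890464, 0.30334993]), 'tool_rot': array([-3.14053245e+00,  6.96926880e-05,  2.91574815e+00]), 'force': array([-0.5155792, -0.1813793, -0.5070091]), 'moment': array([-0.02548423,  0.03904149,  0.01418268]), 'grip_width': 0.08562912041093715}
side {'fx': 403.20273181964643, 'fy': 403.20273181964643, 'cx': 280.78017173113756, 'cy': 212.18240961170073, 'k1': -0.12111065556985814, 'R': array([[ 0.72279865, -0.69089439,  0.01506839],
       [-0.47913162, -0.51673171, -0.70952183],
       [ 0.49799096,  0.50562167, -0.70452234]]), 't': array([-0.37777388,  0.33420571,  0.90322425])}
side stopbox 0.72 [331.2, 274.1, 45.9, 46.2]
side stop_top 0.59 [333.5, 265.3, 17.
[... 639 characters left out ...]
pbox 0.68 [125.8, 215.5, 36.1, 81.7]
top basket_grip 0.85 [208.7, 185.2, 38.3, 36.5]
top basket_grip 0.8 [183.2, 264.3, 38.9, 34.8]
top basket_grip 0.63 [224.6, 265.1, 34.9, 33.1]
top polisher 0.74 [212.9, 188.9, 91.0, 88.0]
wrist {'fx': 350.50766467365617, 'fy': 350.50766467365617, 'cx': 275.58450124989395, 'cy': 214.0495254847605, 'k1': -0.042592035095799605, 'R': array([[ 2.23942637e-01,  9.74602174e-01,  5.45676733e-04],
       [ 9.24559503e-01, -2.12620945e-01,  3.16199397e-01],
       [ 3.08284642e-01, -7.03060162e-02, -9.48692597e-01]]), 't': array([-0.62520492, -0.04168332,  0.37966248])}
wrist basket_grip 0.75 [74.1, 375.0, 51.6, 89.3]
wrist basket_grip 0.62 [7.7, 364.7, 12.3, 19.6]
```

View pics/side0.png

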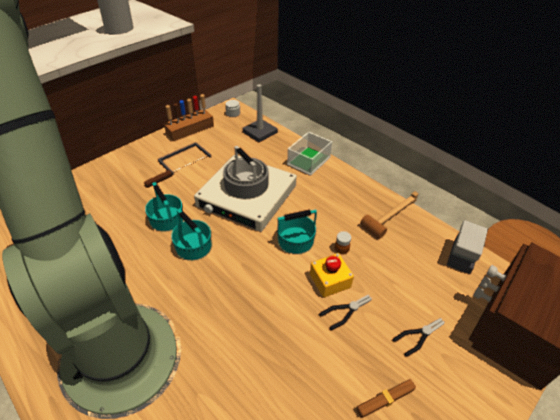

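View pics/top0.png

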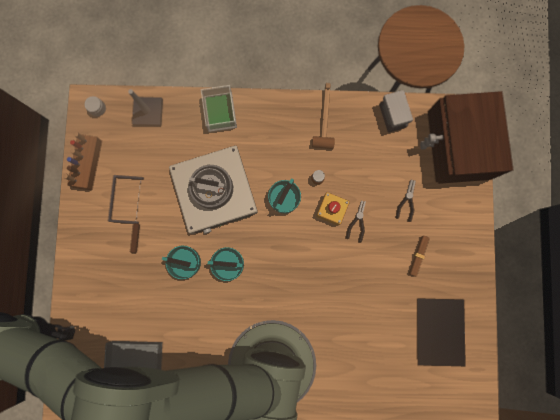

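View pics/wrist0.png

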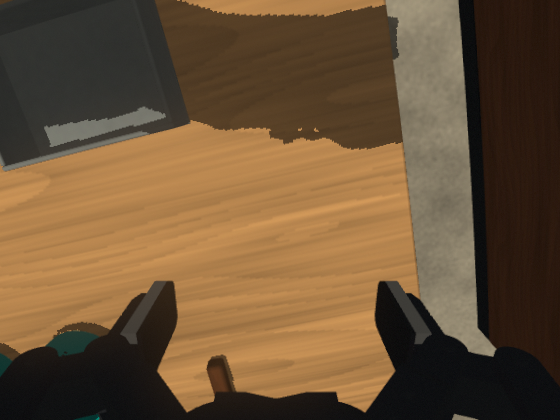

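The side view shows the steel basket at (247,166) in the cream polisher and the red head at (333,264). In the top view the handle is near (209,185) and the red head at (333,208). The turquoise baskets at (284,198), (183,263) and (227,265) are decoys.

```bash
cat > h.py <<'E'
import numpy as np, cv2
def ray(m,u,v):
    K=np.array([[m['fx'],0,m['cx']],[0,m['fy'],m['cy']],[0,0,1]])
    p=cv2.undistortPoints(np.array([[[u,v]]],float),K,np.array([m['k1'],0,0,0.]),None,None)[0,0]
    R=np.array(m['R']);t=np.array(m['t'])
    return -R.T@t, R.T@np.array([p[0],p[1],1])
def onz(m,u,v,z):
    o,d=ray(m,u,v); return o+d*(z-o[2])/d[2]
def proj(m,X):
    R=np.array(m['R']);t=np.array(m['t'])
    K=np.array([[m['fx'],0,m['cx']],[0,m['fy'],m['cy']],[0,0,1]])
    return cv2.projectPoints(np.array(X,float).reshape(-1,1,3),cv2.Rodrigues(R)[0],t,K,np.array([m['k1'],0,0,0.]))[0][:,0]
E
python3 - <<'E'
from workcell import bot
from h import *
np.set_printoptions(precision=4,suppress=True)
for n in("side","top"):
    f=cv2.imread(f"pics/{n}0.png").astype(int);m=bot.camera_model(n)
    b,g,r=f[...,0],f[...,1],f[...,2]
    mk=(r>130)&(g<60)&(b<60)
    x,y=(334,264) if n=="side" else (333,208)
    w=np.zeros_like(mk);w[y-14:y+14,x-14:x+14]=1
    v,u=np.nonzero(mk&w);print(n,len(u),u.mean(),v.mean(),onz(m,u.mean(),v.mean(),.080 if n=="side" else .085))
    print("handle",onz(m,*((209,185) if n=="top" else (245,158)),.159))
m=bot.camera_model("top")
print("corners",[onz(m,u,v,.05)[:2] for u,v in((171,165),(240,148),(257,213),(190,234))], "tub",onz(m,210,187,.105))
print("jar",onz(m,318,177,.055))
f=cv2.imread("pics/top0.png");a=cv2.resize(f[140:240,160:260],None,fx=6,fy=6,interpolation=2);cv2.imwrite("pics/t1.png",a)
f=cv2.imread("pics/side0.png");a=cv2.resize(f[130:230,190:290],None,fx=6,fy=6,interpolation=2);cv2.imwrite("pics/s1.png",a)
E
```

```text
side 100 333.86 262.84 [ 0.5213 -0.1927  0.08  ]
handle [0.5714 0.2065 0.159 ]
top 39 334.1794871794872 206.3846153846154 [ 0.5221 -0.1887  0.085 ]
handle [0.5687 0.2095 0.159 ]
corners [array([0.6525, 0.3579]), array([0.7171, 0.1279]), array([0.4977, 0.0633]), array([0.422 , 0.2822])] tub [0.5717 0.2146 0.105 ]
jar [ 0.6236 -0.1367  0.055 ]
```

View pics/t1.png

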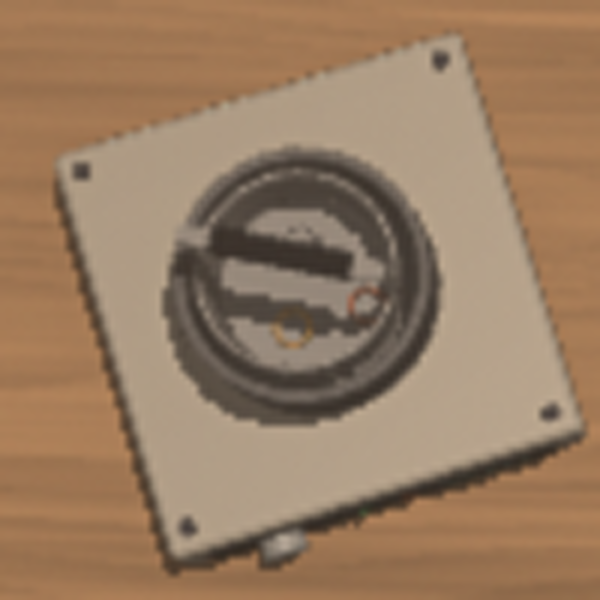

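View pics/s1.png

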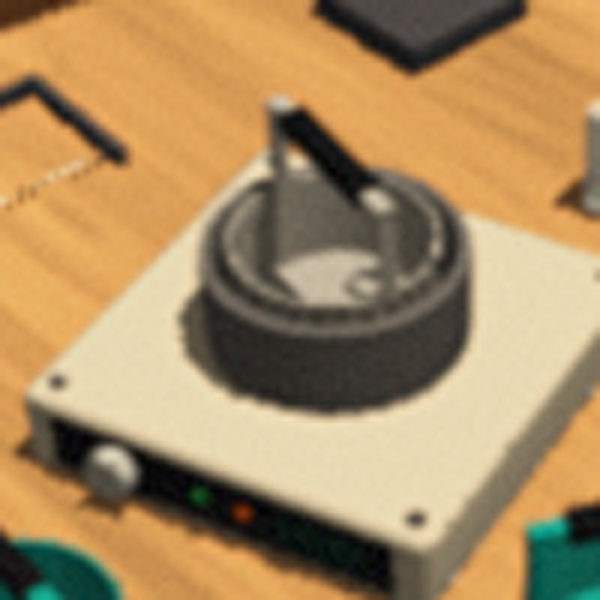

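```bash
python3 - <<'E'
from workcell import bot
from h import *
m=bot.camera_model("top");s=bot.camera_model("side")
a=onz(m,160+212/6,140+240/6,.166);b=onz(m,160+352/6,140+266/6,.166);print(a,b,(a+b)/2,np.degrees(np.arctan2(*(a-b)[1::-1])),np.linalg.norm(a-b))
a=onz(s,190+285/6,130+115/6,.166);b=onz(s,190+365/6,130+188/6,.166);print(a,b,(a+b)/2,np.degrees(np.arctan2(*(a-b)[1::-1])))
E
python3 -m crank '{"travel":[[5,-5,0],[10,-10,0],[14,-14,0],[17,-18,0],[20,-22,0],[23,-26,0],[25,-30,0],[27,-34,0]],"rot":[[0,0,0],[0,0,0],[0,0,0],[0,0,0],[0,0,0],[0,0,0],[0,0,0],[0,0,0]]}' -1
python3 -m crank '{"travel":[[2,-5,0],[4,-10,0],[6,-14,0],[8,-19,0],[9,-24,0],[10,-29,0],[11,-34,0],[11,-37,-3]],"rot":[[0,0,0],[0,0,0],[0,0,0],[0,0,0],[0,0,0],[0,0,0],[0,0,0],[0,0,0]]}' -1
```

```text
[0.58210419 0.25144137 0.166     ] [0.57041321 0.1785354  0.166     ] [0.5762587  0.21498838 0.166     ] 80.88978054160725 0.07383739089183061
[0.57724887 0.24784953 0.166     ] [0.5678136  0.17566239 0.166     ] [0.57253124 0.21175596 0.166     ] 82.55332989088758
clock: 1.55
position: [0.393, 0.2992, 0.3041]
tool_rot: [3.141, 0.0, 2.916]
force: [0.7, 1.2, 0.1]
grip_width: 0.0004
clock: 2.35
position: [0.5039, -0.0721, 0.2763]
tool_rot: [3.141, 0.006, 2.914]
force: [1.2, 0.8, -0.8]
grip_width: -0.0
```

```bash
python3 - <<'E'
from workcell import bot
from h import *
np.set_printoptions(precision=4,suppress=True)
m=bot.camera_model("wrist");f=bot.grab_frame("wrist");print(bot.observe()["position"],-m['R'].T@m['t'])
print(proj(m,[[.522,-.19,.087]]))
g=f[:,:,::-1].copy();cv2.imwrite("pics/w1.png",g)
f=g.astype(int);mk=((f[...,2]>110)&(f[...,1]<60)&(f[...,0]<60)).astype(np.uint8)
n,l,st,c=cv2.connectedComponentsWithStats(mk)
for i in range(1,n):
    if st[i,4]>50: print(st[i],c[i],onz(m,*c[i],.087))
E
```

```text
[ 0.501  -0.0775  0.2706] [ 0.425  -0.0539  0.3456]
[[139.8373 257.1035]]
[ 119  233   47   43 1377] [141.7633 254.0218] [ 0.5197 -0.1875  0.087 ]
```

View pics/w1.png

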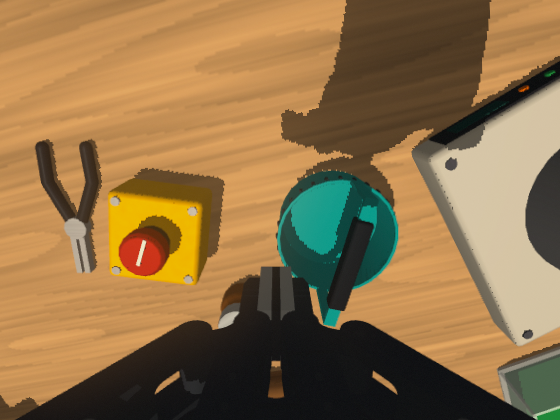

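```bash
python3 -m crank '{"travel":[[0,-5,0],[0.1,-8.8,-2],[0.1,-8.8,-6],[0.1,-8.8,-9],[0.1,-8.8,-9],[0.1,-8.8,-9]],"rot":[[0,0,0],[0,0,0],[0,0,0],[0,0,0],[0,0,0],[0,0,0]]}' -1 30
python3 - <<'E'
from workcell import bot
from h import *
np.set_printoptions(precision=4,suppress=True)
m=bot.camera_model("wrist");f=bot.grab_frame("wrist");print(bot.observe()["position"],bot.observe()["force"])
p=bot.observe()
g=f[:,:,::-1].copy();
for X in ([.521,-.189,.087],[p["position"][0],p["position"][1],.087]):
    q=proj(m,[X])[0];print(q);cv2.circle(g,tuple(int(round(v)) for v in q),3,(255,0,0) if X[0]==.521 else (0,255,0),-1)
cv2.imwrite("pics/w2.png",g)
E
```

```text
clock: 3.0
position: [0.5031, -0.157, 0.1844]
tool_rot: [-3.141, -0.001, 2.916]
force: [0.5, -0.1, 0.3]
grip_width: -0.0002
[ 0.5035 -0.157   0.1852] [-0.2979 -0.558  -0.0667]
[225.887  299.2802]
[275.5237 259.4292]
```

View pics/w2.png

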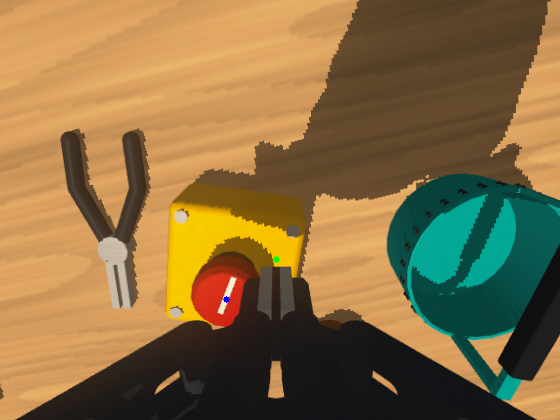

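```bash
python3 -m crank '{"travel":[[1.7,-3,0],[1.7,-3,0],[1.7,-3,-1.5],[1.7,-3,-2.5],[1.7,-3,-3],[1.7,-3,-3.4],[1.7,-3,-3.4],[1.7,-3,-3.4]],"rot":[[0,0,0],[0,0,0],[0,0,0],[0,0,0],[0,0,0],[0,0,0],[0,0,0],[0,0,0]]}' -1
```

```text
clock: 3.85
position: [0.5205, -0.1868, 0.1514]
tool_rot: [3.141, 0.001, 2.916]
force: [-4.3, 3.8, 21.6]
grip_width: 0.0002
```

Pressing met 21.6 N with the tip about 8.5 mm below the free height, so the head is fully down. Next: up, open, then grip the rim.

```bash
python3 -m crank '{"travel":[[0,0,3],[0,0,4],[0,0,4],[0,0,4],[0,0,4],[0,0,4]],"rot":[[0,0,0],[0,0,0],[0,0,0],[0,0,0],[0,0,0],[0,0,0]]}' 1 25
python3 - <<'E'
from workcell import bot
from h import *
m=bot.camera_model("wrist");f=bot.grab_frame("wrist");p=bot.observe();print(p["position"],p["grip_width"])
g=f[:,:,::-1].copy()
X=[p["position"][0],p["position"][1],.087]
q=proj(m,[X])[0];print(q);cv2.circle(g,tuple(int(round(v)) for v in q),3,(0,255,0),-1)
cv2.imwrite("pics/w3.png",g)
E
```

```text
clock: 4.45
position: [0.5198, -0.1869, 0.1892]
tool_rot: [-3.142, -0.001, 2.916]
force: [-0.5, 0.6, 0.2]
grip_width: 0.0846
[ 0.51977731 -0.18700374  0.18929758] 0.08592670737459694
[275.23829992 255.13304858]
```

View pics/w3.png

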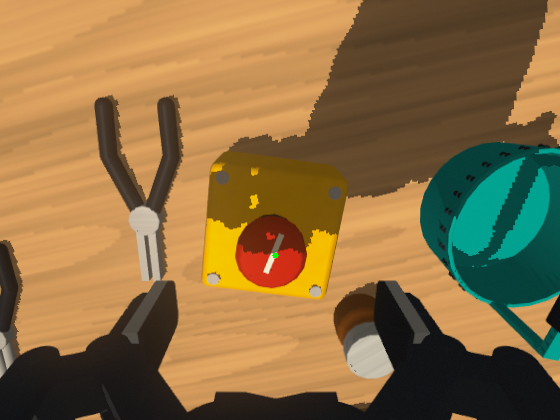

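The head sits centred under the tool at (273,252), and both fingers clear the jar and the pliers.

```bash
python3 -m crank '{"travel":[[0,0,-3],[0,0,-4.5],[0,0,-5.3],[0,0,-5.3]],"rot":[[0,0,0],[0,0,0],[0,0,0],[0,0,0]]}' 1
python3 -m crank '{"travel":[[0,0,0],[0,0,0],[0,0,0],[0,0,0],[0,0,0],[0,0,0],[0,0,0]],"rot":[[0,0,0],[0,0,0],[0,0,0],[0,0,0],[0,0,0],[0,0,0],[0,0,0]]}' -1 25
```

```text
clock: 4.9
position: [0.5196, -0.187, 0.136]
tool_rot: [-3.142, -0.002, 2.916]
force: [0.4, -0.4, 0.0]
grip_width: 0.0852
clock: 5.6
position: [0.5199, -0.1891, 0.1376]
tool_rot: [-3.139, 0.002, 2.914]
force: [-2.4, -12.8, 1.7]
grip_width: 0.0383
```

```bash
python3 -m crank '{"travel":[[0,-0.3,0.1],[0,-0.3,0.1],[0,-0.3,0.1],[0,-0.3,0.1],[0,-0.3,0.1],[0,-0.3,0.1],[0,-0.3,0.1],[0,-0.3,0.1]],"rot":[[0,0,-4],[0,0,-12],[0,0,-20],[0,0,-28],[0,0,-36],[0,0,-44],[0,0,-52],[0,0,-56]]}' -1
```

```text
clock: 6.4
position: [0.5207, -0.1891, 0.1384]
tool_rot: [3.14, -0.0, 1.934]
force: [1.8, 5.9, 1.3]
grip_width: 0.0386
```

```bash
python3 -m crank '{"travel":[[0,0,0],[0,0,0],[0,0,0],[0,0,0],[0,0,0]],"rot":[[0,0,-6],[0,0,-12],[0,0,-17],[0,0,-17],[0,0,-17]]}' -1; python3 -c "
from workcell import bot
print(bot.observe()['moment'])"
```

```text
clock: 6.9
position: [0.5207, -0.1898, 0.1383]
tool_rot: [3.14, 0.0, 1.645]
force: [5.6, 1.2, 1.2]
grip_width: 0.0384
[ 0.21910894 -1.14245667  0.41677964]
```

The tool turned 72.7° against a 0.42 N m reaction, so the head is at its end stop. Release, rise and check.

```bash
python3 -m crank '{"travel":[[0,0,0],[0,0,0],[0,0,0],[0,0,0],[0,0,2],[0,0,5],[0,0,5],[0,0,5]],"rot":[[0,0,0],[0,0,0],[0,0,0],[0,0,0],[0,0,0],[0,0,0],[0,0,0],[0,0,0]]}' 1
python3 - <<'E'
from workcell import bot
from h import *
m=bot.camera_model("wrist");f=bot.grab_frame("wrist");p=bot.observe();print(p["position"],p["grip_width"],p["qpos"],p["tool_rot"])
cv2.imwrite("pics/w4.png",f[:,:,::-1])
def line(g,m):
    g=g.astype(int);mk=((g.min(2)>150)).astype(np.uint8)
    c=proj(m,[[.5205,-.189,.087]])[0];w=np.zeros(mk.shape,bool);y,x=np.mgrid[:420,:560];w=(x-c[0])**2+(y-c[1])**2<28**2
    v,u=np.nonzero((mk>0)&w);r=cv2.fitLine(np.c_[u,v].astype(np.float32),cv2.DIST_L2,0,.01,.01).ravel()
    a=onz(m,r[2]-10*r[0],r[3]-10*r[1],.087);b=onz(m,r[2]+10*r[0],r[3]+10*r[1],.087)
    print(len(u),r,np.degrees(np.arctan2(*(b-a)[1::-1])))
line(f,m)
E
```

```text
clock: 7.7
position: [0.5201, -0.1899, 0.1881]
tool_rot: [3.141, 0.0, 1.642]
force: [-0.0, -0.2, -0.9]
grip_width: 0.0853
[ 0.51986863 -0.1897793   0.187523  ] 0.08512332157485879 [-0.15159765  0.64459862  0.56686975  1.91015867 -0.50407753  0.73205463
  0.7797785 ] [-3.1413258e+00 -3.0296864e-04  1.6420190e+00]
169 [ 8.5960224e-02 -9.9629855e-01  2.7716568e+02  2.5446153e+02] 89.66759164051638
```

View pics/w4.png

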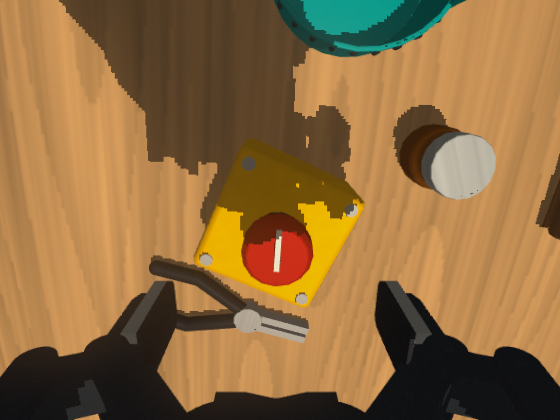

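```bash
python3 - <<'E'
from workcell import bot
from h import *
m=bot.camera_model("wrist")
P=[onz(m,*p,.056)[:2] for p in((249,163),(351,210),(302,299),(206,259))]
for i in range(4):
    d=P[(i+1)%4]-P[i];print(d,np.degrees(np.arctan2(d[1],d[0])))
print(sum(P)/4)
a=onz(m,280,230,.087);b=onz(m,276,271,.087);print((a+b)/2,np.degrees(np.arctan2(*(a-b)[1::-1])))
for c in('side','top'):
    print(c)
    im=bot.grab_frame(c);cv2.imwrite(f"pics/{c}1.png",im[:,:,::-1])
E
```

```text
[ 0.06282121 -0.02411347] -20.998942851245747
[-0.02366781 -0.0635602 ] -110.42374229623924
[-0.06348469  0.02463898] 158.7883224662596
[0.0243313 0.0630347] 68.89348981237951
[ 0.52152768 -0.1894147 ]
[ 0.52166195 -0.18585861  0.087     ] 89.10258803901412
side
top
```

The line is at 89.5°, which is 69° (1.2 rad) clockwise from the box axis at 158.9°. That matches the 1.2 rad end stop. On to the basket.

```bash
python3 -m crank '{"travel":[[0,0,4],[0,3,8],[1,7,11],[1.5,12,11],[2.2,17,11],[3,22,11],[3.7,27,11],[4.4,32,11]],"rot":[[0,0,0],[0,0,0],[0,0,0],[0,0,0],[0,0,-4],[0,0,-8],[0,0,-12.5],[0,0,-12.5]]}' 1 60
python3 -m crank '{"travel":[[0.5,4,0],[1,8,0],[1,8,0],[1,8,0]],"rot":[[0,0,0],[0,0,0],[0,0,0],[0,0,0]]}' 1 60
python3 - <<'E'
from workcell import bot
from h import *
m=bot.camera_model("wrist");f=bot.grab_frame("wrist");p=bot.observe();print(p["position"],p["tool_rot"])
g=f[:,:,::-1].copy()
X=np.array([.574,.213,.166]);d=np.array([np.cos(np.radians(81.5)),np.sin(np.radians(81.5)),0])*.0375
for x in(X-d,X,X+d):
    q=proj(m,[x])[0];print(q);cv2.circle(g,tuple(int(round(v)) for v in q),2,(0,255,0),-1)
q=proj(m,[[p["position"][0],p["position"][1],.166]])[0];print(q)
cv2.imwrite("pics/w5.png",g)
E
```

```text
clock: 8.65
position: [0.5633, 0.1291, 0.2972]
tool_rot: [-3.141, 0.001, 1.421]
force: [0.8, -0.2, -0.4]
grip_width: 0.0857
clock: 9.05
position: [0.5733, 0.2073, 0.2969]
tool_rot: [-3.141, 0.001, 1.425]
force: [0.7, -0.7, -0.6]
grip_width: 0.0855
[0.57341145 0.20612165 0.29723483] [-3.14088147e+00  1.21465292e-03  1.42313498e+00]
[274.18865081 281.6486061 ]
[274.25796051 227.32423491]
[274.33870735 166.5321329 ]
[274.94820591 237.77146918]
```

View pics/w5.png

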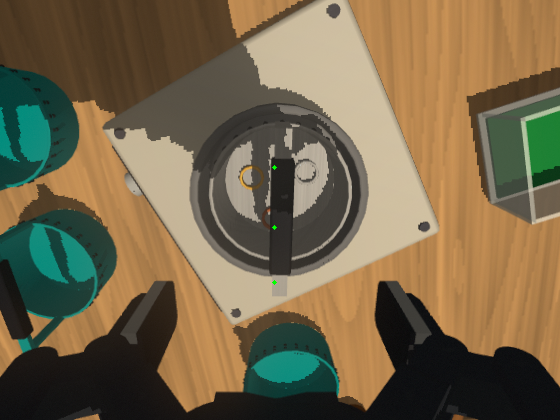

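View pics/side1.png

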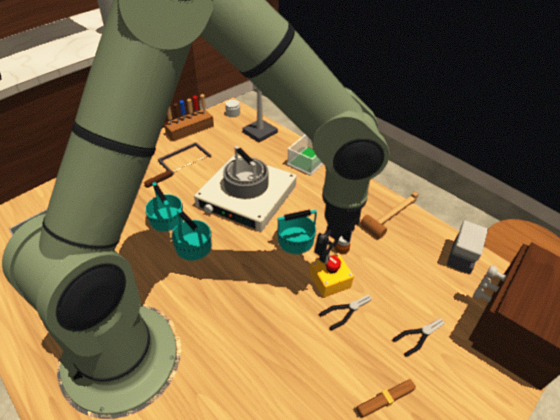

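```bash
python3 - <<'E'
from workcell import bot
from h import *
m=bot.camera_model("wrist");p=bot.observe()
g=cv2.imread("pics/w5.png");cv2.imwrite("pics/w5z.png",cv2.resize(g[130:310,220:340],None,fx=3.3,fy=3.3,interpolation=cv2.INTER_CUBIC))
a=onz(m,283,158,.166);b=onz(m,280.5,274,.166);print(a,b,(a+b)/2,np.linalg.norm(a-b),np.degrees(np.arctan2(*(a-b)[1::-1])))
r=p["tool_rot"][2];print(p["position"],"jaw",np.degrees(np.arctan2(-np.cos(r),np.sin(r))))
E
```

```text
[0.58545775 0.25301294 0.166     ] [0.57339408 0.17945345 0.166     ] [0.57942592 0.2162332  0.166     ] 0.07454214633508767 80.68646553761016
[0.57341145 0.20612165 0.29723483] jaw -8.460371744959494
```

View pics/w5z.png

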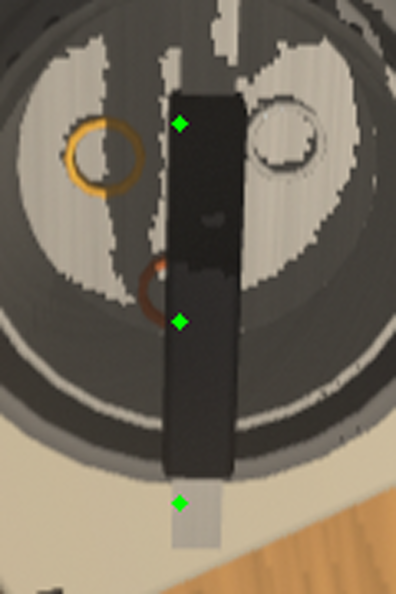

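Rings are visible at (248,177), (306,170) and (269,218). The bar centre works out at (0.578, 0.216) and 80.8°. Descend and grip.

```bash
python3 -m crank '{"travel":[[0.5,1,0],[0.5,1,-3],[0.5,1,-6],[0.5,1,-7.5],[0.5,1,-8.5],[0.5,1,-8.5],[0.5,1,-8.5]],"rot":[[0,0,-0.8],[0,0,-0.8],[0,0,-0.8],[0,0,-0.8],[0,0,-0.8],[0,0,-0.8],[0,0,-0.8]]}' 1 60
python3 -m crank '{"travel":[[0,0,0],[0,0,0],[0,0,0],[0,0,0],[0,0,0],[0,0,0],[0,0,0],[0,0,0]],"rot":[[0,0,0],[0,0,0],[0,0,0],[0,0,0],[0,0,0],[0,0,0],[0,0,0],[0,0,0]]}' -1 60
```

```text
clock: 9.8
position: [0.5791, 0.2167, 0.2138]
tool_rot: [3.141, -0.001, 1.409]
force: [-0.2, 0.2, -0.1]
grip_width: 0.0852
clock: 10.6
position: [0.5784, 0.2169, 0.213]
tool_rot: [-3.141, -0.0, 1.41]
force: [-4.0, -0.4, 5.6]
grip_width: 0.0133
```

```bash
python3 -m crank '{"travel":[[0,0,0.4],[0,0,1],[0,0,2],[0,0,3],[0,0,4],[0,0,5],[0,0,6],[0,0,7]],"rot":[[0,0,0],[0,0,0],[0,0,0],[0,0,0],[0,0,0],[0,0,0],[0,0,0],[0,0,0]]}' -1 60
python3 -m crank '{"travel":[[0,0,1],[0,0,2],[0,0,3],[0,0,4],[0,0,4.6],[0,0,5],[0,0,5],[0,0,5]],"rot":[[0,0,0],[0,0,0],[0,0,0],[0,0,0],[0,0,0],[0,0,0],[0,0,0],[0,0,0]]}' -1 60
python3 -m crank '{"travel":[[0,0,0],[0,0,0],[0,0,0],[0,0,0],[0,0,0],[0,0,0],[0,0,0],[0,0,0]],"rot":[[0,0,0],[0,0,0],[0,0,0],[0,0,0],[0,0,0],[0,0,0],[0,0,0],[0,0,0]]}' -1 60
python3 - <<'E'
from workcell import bot
import cv2
for n in("side","wrist","top"):
    f=bot.grab_frame(n)[:,:,::-1]
    if n=="side": f=cv2.resize(f[80:300,150:370],(700,600)[:1]*1+(590,) if 0 else (590,590),interpolation=2)
    if n=="top": f=cv2.resize(f[120:260,130:380],None,fx=3,fy=3,interpolation=2)
    cv2.imwrite(f"pics/{n}9.png",f)
E
```

```text
clock: 11.4
position: [0.5785, 0.2169, 0.2838]
tool_rot: [3.142, -0.0, 1.41]
force: [0.9, 0.7, -5.0]
grip_width: 0.0126
clock: 12.2
position: [0.5784, 0.2169, 0.3326]
tool_rot: [-3.141, 0.0, 1.41]
force: [-0.1, 0.1, -4.3]
grip_width: 0.0134
clock: 13.0
position: [0.5786, 0.2169, 0.3329]
tool_rot: [-3.142, 0.0, 1.41]
force: [-0.1, -0.5, -4.4]
grip_width: 0.0127
```

View pics/side9.png

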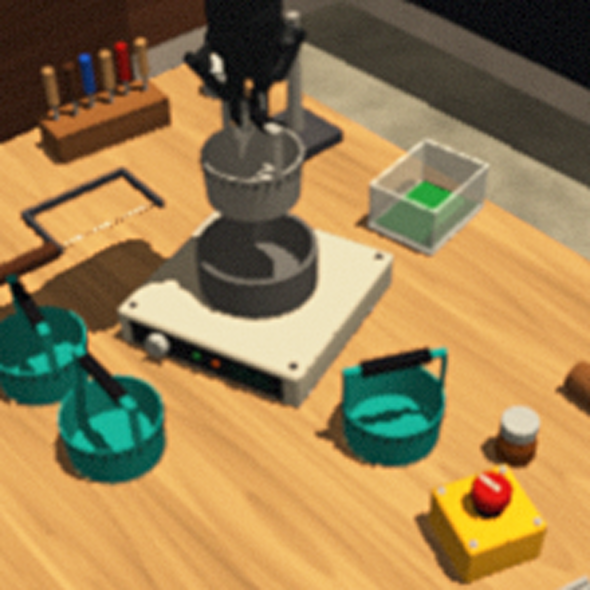

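View pics/wrist9.png

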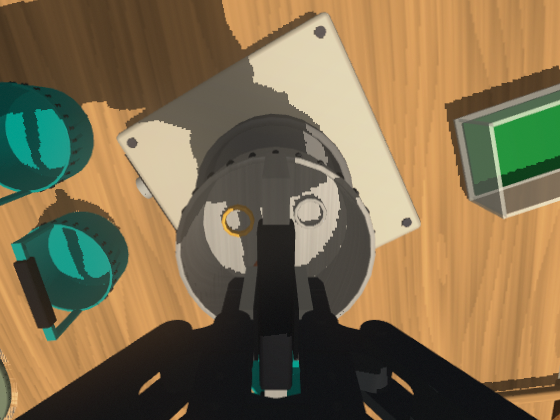

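View pics/top9.png

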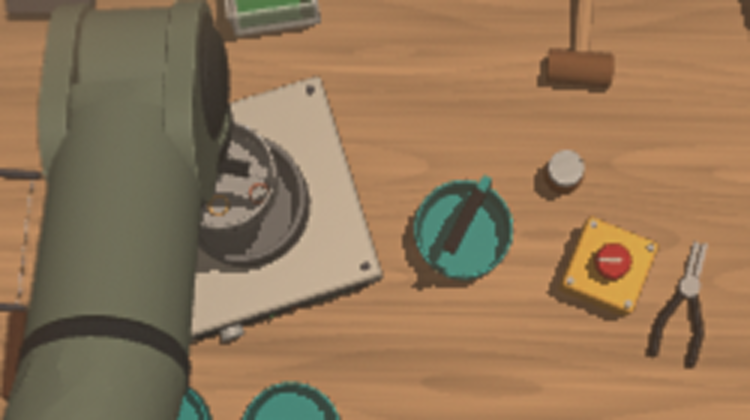

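The basket hangs level over the tub in all three views. The wrist view shows the brass (238,221) and steel (308,211) rings, and the top view shows copper (258,190) and brass (217,210). The red head is up and the other bench things in view have not moved.

```bash
python3 -c "
from workcell import bot
s=bot.observe();print(s['position'],s['force'],s['grip_width'],abs(s['qd']).max())
print(bot.job_done())"
```

```text
[0.57857308 0.21685861 0.33290081] [-0.26999745  0.64517598 -4.02064886] 0.012954725690471848 0.0021670491644368186
the job is handed in; nothing more can be done
None
```

I pressed and reset the red stop, lifted the basket out of the polisher, and handed the job in at about 13 s of the 64 s allowed. No verdict was reported.

- **Press:** the closed fingertips stopped about 8.5 mm below the head's free height at 21.6 N, so the head was fully down.
- **Reset:** I gripped the head by its rim and turned the tool 72.7° clockwise, ending against a 0.42 N m reaction. The tool slipped about 18° on the head at the end stop. Afterwards the white line stood 69° (1.2 rad) clockwise of the box axis, which fits the end stop.
- **Lift:** I raised the basket 12 cm by its handle, which puts its underside about 7 cm above the rim. It hangs level over the tub, still held at 60 N. The wrist force shows about 4 N of weight, and the joints were nearly still.

**Rings and bench:** the last pictures show all three rings, with copper visible only in the top view and steel only in the wrist view. The red head was up, and the other bench things in view had not moved. The round-nose pliers and the ring clamp were outside those last pictures, but nothing went near them.

The gripper closed about 3 mm off-centre on the red head, which gave a 12.8 N side force. I corrected that before turning it. No check failed.

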